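# Tip a breadstick out of the tipping tube and serve it

## Robot

A 7-joint arm with a two-finger parallel gripper is mounted at the origin on the work surface. World frame = base frame: x ahead of the robot, y to its left, z up, the work surface at z = 0. Lengths are in m, angles in rad, forces in N, time in s.
With the tool pointing down it reaches from about 0.4 to 0.85 m from the base axis. Payload 4.5 kg.
Tool frame: the origin (TCP) lies at the very end of the fingers, on their centre line; the grasp point (between the pads) lies 19 mm behind it (r.grip_point_offset is the distance from the TCP to the grasp point, in m); z points along the fingers, y is the line along which they close (so a half turn about z gives the same grasp; the last joint's range is limited). The gripper opens to 88 mm and grips with 3 to 60 N. Pads are 18 mm wide; open, the fingers measure 123 mm over their backs; the gripper's body (75 mm by 187 mm) begins 45 mm behind the grasp point.
Start: joints at [1.279, 0.689, -0.195, 1.565, 0.157, 0.902, -0.215], TCP at [0.2, -0.592, 0.239] pointing down, gripper open.
Joint ranges: [-3.01, 3.01], [-0.46, 2.08], [-1.47, 1.51], [0.13, 2.56], [-1, 4.14], [0.04, 2.09], [-2.66, 2.66]. Speed limits (rad/s): [2.57, 2.57, 3.14, 3.14, 3.14, 3.14, 3.14].

## Interface

Orientations are given as a unit quaternion [x, y, z, w].
In Python, from plant import r gives the robot as it stands.
- The arm moves only by the tool carry_out, never from a script. Its argument "rows" is a list of rows, each a list of 3 entries, a list of its own where there are three numbers: the shift along the tool's x, y, z in cm, then the turn, a rotation vector about the tool's x, y, z in degrees, then the closure, from 0 (fully open) to 1 (shut). A call has 1 to 12 rows; each row is the pose to reach, as a shift and turn from the pose commanded when the call began, along the tool's axes at that moment; what a row does not reach only later rows make up. A row lasts 1/10 s, in which the tool goes at most 50 mm and 8.59 degrees, less where a joint would pass 70% of its speed; a pose out of reach is approached as far as the arm can. A call with a gripper value outside its range is refused whole. The fingers move at their own pace and stop on an object; "newtons" is the grip in N (left out, the last holds). Time passes only in rows, so rows that repeat a pose let the fingers close. It gives the time, the measured TCP pose, the force, the opening and the grip force at its end, in the units of the state.
- r.get_state(): the state, without advancing time (a new reading comes with each control period).
- r.snapshot(name): name is "scene" or "side" or "wrist"; returns a dict with "image" (400x640x3 uint8, red, green, blue), "fx", "fy", "cx", "cy" (pixels), "pose" (4x4, takes a point from camera to world coordinates). Camera axes: x right, y up, looking along -z (the intrinsics and any distortion apply to the point x, -y, -z); pixel columns grow to the right and rows downward; lengths in m; the calibration is good to about 2 mm. A picture is of the moment at which its call begins. There is no depth.
- r.finish_job(): hands the job in; it is judged then, once.
The state is a dict: "clock": time; "q": joint angles; "qd": joint speeds; "joint_torque": joint torques, N m; "tool_pos": TCP position; "eef_rot": TCP orientation; "contact_force": force on the tool from outside, world axes, zero at the start; "moment": the same for the moment, N m; "opening": opening from 0.0 (shut) to 1.0 (fully open); "finger_force": force on a finger pad.
Only numpy, scipy, OpenCV 4.12 (cv2) and the standard library are available. Lean on these libraries where they do the work, as an engineer would, in place of code of your own. Each camera call takes 0.05 s, during which the arm holds its last target. There are 200 camera calls.

## Task

A breadstick lies hidden inside the closed-end wooden tube that pivots on the dark stand. Press down the pad near the tube's open mouth so that the tube tips and the breadstick slides out against the catch board, let the tube swing back level by itself, then grip the exposed end, draw the breadstick out and lay it flat inside the long rimmed tray, not on the round board.

Things in the scene. Friction and masses are not known exactly. Their poses are not given: they have to be found in the camera images.
- tube: Pale wooden tube, 42 mm outside, 32 mm inside, between two dark cheeks (84 mm over both, tops 23 mm above the pivot) on a fixed stand. Origin on its centreline at the pivot, 125 mm up; x towards the open mouth (x = 105 mm; closed end -104), z up when level. A spring holds it level; it tips mouth-down to a hard stop at 34 degrees and, let go, returns by itself within 1 s.
- press_pad (a point): Centre of the top of the flat dark pad (40 mm along the tube, 36 across) on the tube, 70 mm from the pivot towards the mouth, 27 mm above the centreline. Press straight down with closed fingertips: 2 to 8 N; it sinks about 40 mm to the stop. The breadstick slides from about 25 degrees of tip, so press nearly to the stop and hold about 1 s.
- stick: Golden breadstick, a rod 22 mm thick, 170 mm long, round ends, 35 g; origin at its middle, x along it. Starts wholly inside the tube. Tipped, it slides until a fixed dark catch board (40 mm wide, 170 mm from the pivot, top about 40 mm below the level centreline) stops it about 60 mm out of the mouth; it stays out, level above the board, when the tube returns.
- tray: Fixed long rectangular wooden tray on the counter, 280 x 120 mm outside, rim 22 mm high and 6 mm thick, floor 6 mm above the table. Origin at the centre of its underside, x along its length, z up. (A dark round board, 190 mm across, with two bread rolls on it, is not the place.)

How it is judged:
On the way, in this order (a step that is already met when the one before it is completed fails the run):
1. the tube is tipped mouth-down and the breadstick has slid at least 40 mm out of the mouth (angle between tube's own z axis and vertical above 0.25 rad and x of stick in the frame of tube above 0.06 m), for 0.1 s.
2. with the tube back level, the fingers grip the exposed end while the rest of the breadstick is still in the tube (contact force between the fingers and stick above 1 N and x of stick in the frame of tube below 0.16 m and angle between tube's own z axis and vertical below 0.15 rad), for 0.1 s.
3. the fingers still hold the breadstick as it comes down into the tray (laid, not dropped) (contact force between the fingers and stick above 0.5 N and x of stick in the frame of tray between -0.09 and 0.09 m and y of stick in the frame of tray between -0.07 and 0.07 m and z of stick in the frame of tray between 0 and 0.055 m), for 0.05 s.
At the end, for the whole second after the job is handed in: The breadstick lies at rest, flat (within 5 degrees) on the floor of the long rimmed tray, inside the rim: its middle within 55 mm of the tray's centre lengthwise and 48 mm across (x of stick in the frame of tray between -0.055 and 0.055 m and y of stick in the frame of tray between -0.048 and 0.048 m and z of stick in the frame of tray between 0.01 and 0.024 m and angle between stick's own x axis and vertical between 1.48 and 1.66 rad and linear speed of stick below 0.03 m/s); the robot touches nothing.
It also fails if it takes over 51 s, if anything falls off the work surface, if the arm or the gripper's body presses on something with over 40 N, if the wrist force passes 120 N, or if a joint passes its speed limit or range.

## Working session

There is one attempt and no reset: what is moved stays moved. The work goes in short steps, Python scripts to look and compute and a tool call to move; the robot and the scene stay as the last step left them, time stands still between calls to the robot, and variables do not carry over. Pictures are saved under pics/ and viewed, at most 10 in all, crops included, and the job is handed in when it is done.

Besides the shell and the picture viewer there is one more tool, called after ">>>" as name(argument=value, ...), one argument or row to a line, values as JSON. carry_out: Moves the arm, as the interface text tells. Its arguments: {"type":"object","properties":{"rows":{"type":"array"},"newtons":{"type":"number"}},"required":["rows"]}

```bash
mkdir -p pics; ls; cat > h.py <<'E'
from plant import r
import numpy as np, cv2
from scipy.spatial.transform import Rotation as R
def snap(n,f):
    s=r.snapshot(n); cv2.imwrite('pics/'+f,cv2.cvtColor(s['image'],cv2.COLOR_RGB2BGR)); return s
def ray(s,u,v):
    P=np.array(s['pose']); d=P[:3,:3]@np.array([(u-s['cx'])/s['fx'],-(v-s['cy'])/s['fy'],-1]); return P[:3,3],d
def atz(s,u,v,z):
    o,d=ray(s,u,v); return o+d*(z-o[2])/d[2]
def proj(s,p):
    P=np.array(s['pose']); c=P[:3,:3].T@(np.array(p)-P[:3,3]); return np.array([s['cx']+s['fx']*c[0]/-c[2], s['cy']-s['fy']*c[1]/-c[2]])
E
python3 - <<'E'
from h import *
import pickle
print(r.get_state())
for n in("scene","side"):
    s=snap(n,n+'1.png'); pickle.dump(s,open(n+'.pkl','wb')); print(n,{k:v for k,v in s.items() if k!='image'})
E
```

```text
pics
{'clock': 0.0, 'q': array([ 1.27880145,  0.68996707, -0.19448138,  1.56631709,  0.15729813,
        0.90248681, -0.21512325]), 'qd': array([ 3.99959200e-05, -1.45217264e-04,  8.18095075e-04,  4.85257131e-04,
       -2.02714332e-03, -3.83865269e-04, -7.22080614e-04]), 'joint_torque': array([-4.30036762e-04, -5.27566409e+01, -1.26713421e+00, -1.53430957e+01,
       -5.27056865e-02,  6.53696159e-03,  1.93392320e-04]), 'tool_pos': array([ 0.19977966, -0.59156209,  0.23792693]), 'eef_rot': array([ 9.86758574e-01,  1.62193450e-01, -2.17715889e-04, -8.67867410e-04]), 'contact_force': array([-0.26049269,  0.06991846,  0.52673534]), 'moment': array([-0.04429195,  0.02564292, -0.00563984]), 'finger_force': 0.0, 'opening': 1.0004661571134048}
scene {'fx': 459.24921590367, 'fy': 459.24921590367, 'cx': 317.60960563912676, 'cy': 194.43220870301144, 'pose': array([[ 0.61514619, -0.5172924 ,  0.59498213,  1.24009693],
       [ 0.78841128,  0.4052125 , -0.46282878, -0.44166476],
       [-0.00167639,  0.75379798,  0.65710409,  0.84258802],
       [ 0.        ,  0.        ,  0.        ,  1.        ]])}
side {'fx': 366.43257044483926, 'fy': 366.43257044483926, 'cx': 317.3286621294191, 'cy': 194.83324220816525, 'pose': array([[-0.91639961,  0.28271971, -0.28333959,  0.37291763],
       [-0.39982836, -0.67961779,  0.61502597,  0.48491961],
       [-0.01868266,  0.67689676,  0.73584083,  0.62222646],
       [ 0.        ,  0.        ,  0.        ,  1.        ]])}
```

View pics/scene1.png

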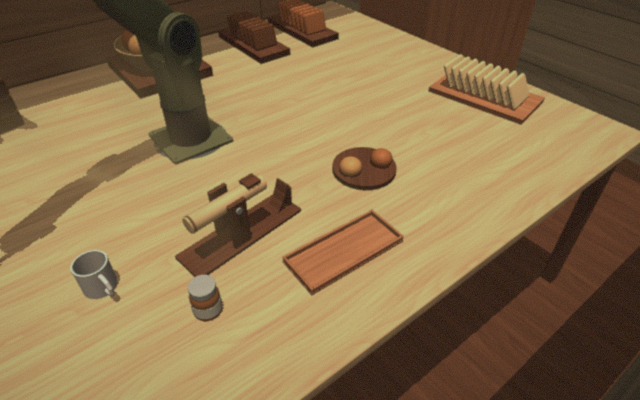

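View pics/side1.png

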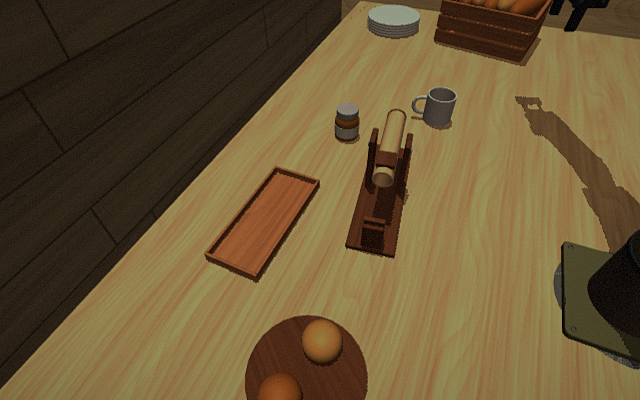

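The scene view shows the tube's closed end at about (190,222), its mouth and pad near (262,183), and the tray at (343,250). The side view shows the mouth at (383,177), the catch board at (373,228) and the tray at (263,222). I'll take enlarged crops of both.

```bash
python3 - <<'E'
import cv2,numpy as np
a=cv2.imread('pics/scene1.png')[165:295,165:415]; b=cv2.imread('pics/side1.png')[95:285,200:420]
cv2.imwrite('pics/ca.png',cv2.resize(a,None,fx=3.2,fy=3.2,interpolation=2)); cv2.imwrite('pics/cb.png',cv2.resize(b,None,fx=3,fy=3,interpolation=2))
E
```

```text
(no output)
```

View pics/ca.png

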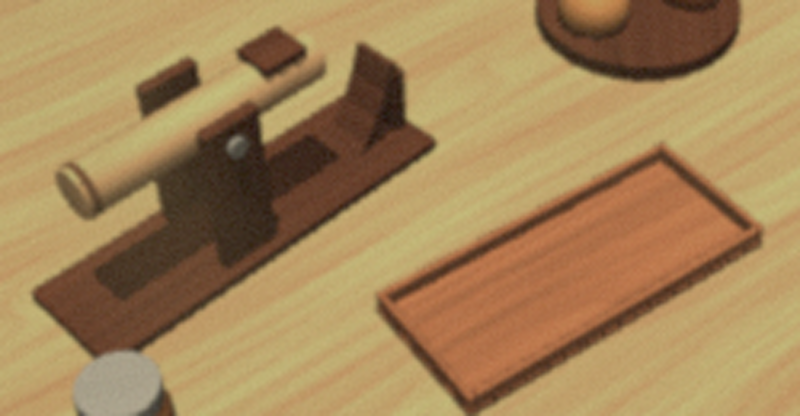

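View pics/cb.png

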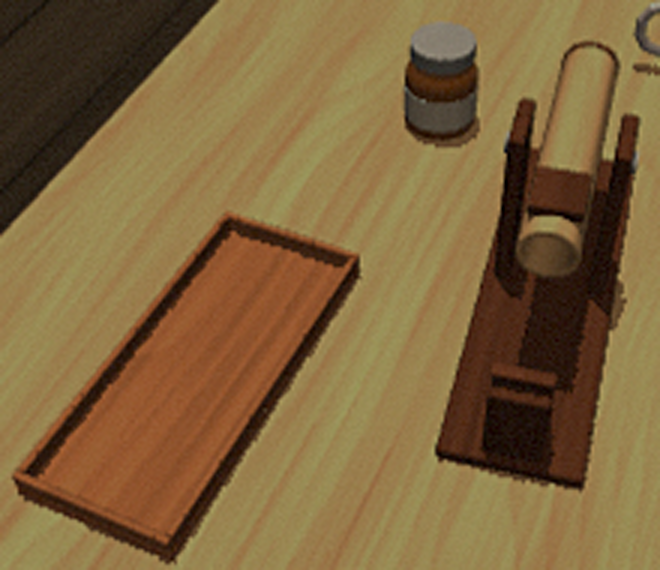

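```bash
cat > fit.py <<'E'
from h import *
import pickle
from scipy.optimize import least_squares
S={n:pickle.load(open(n+'.pkl','rb')) for n in('scene','side')}
fa=lambda u,v:(u/3.2+165,v/3.2+165); fb=lambda u,v:(u/3+200,v/3+95)
W=lambda p,l:[p[0]+np.cos(p[2])*l[0]-np.sin(p[2])*l[1],p[1]+np.sin(p[2])*l[0]+np.cos(p[2])*l[1],l[2]]
def fit(obs,p0):
    f=lambda p:np.concatenate([proj(S[n],W(p,l))-uv for n,l,uv in obs])
    s=least_squares(f,p0,loss='soft_l1'); return s.x,f(s.x).reshape(-1,2).round(1).tolist()
c=[atz(S['scene'],*fa(*q),.022)[:2] for q in[(660,150),(762,232),(472,400),(380,300)]]
print('tray corners',np.round(c,3).tolist())
print('side',[atz(S['side'],*fb(*q),.022)[:2].round(3).tolist() for q in[(228,215),(358,258),(168,545),(17,478)]])
m=np.mean(c,0); d=c[0]-c[3]; yaw=np.arctan2(d[1],d[0])
o=[]
for n,f,Q in(('scene',fa,[(660,150),(762,232),(472,400),(380,300)]),('side',fb,[(17,478),(168,545),(358,258),(228,215)])):
    for l in[(.14,.06),(.14,-.06),(-.14,-.06),(-.14,.06)]:
        w=np.array(W([*m,yaw],(*l,.022)))
        k=min(Q,key=lambda q:np.linalg.norm(atz(S[n],*f(*q),.022)[:2]-w[:2])); o.append((n,(*l,.022),f(*k)))
print('tray',fit(o,[*m,yaw]))
mo=atz(S['side'],*fb(551,248),.125)[:2]; cl=atz(S['scene'],*fa(76,192),.125)[:2]
d=mo-cl; yaw=np.arctan2(d[1],d[0]); p0=[*(cl+d/2),yaw]; print('tube0',p0,np.linalg.norm(d))
o=[('side',(.105,0,.125),fb(551,248)),('scene',(-.104,0,.125),fa(76,192)),('scene',(.07,0,.152),fa(272,50)),('side',(.07,0,.152),fb(560,187))]
for sg in(1,-1):
  print('tube',fit(o+[('scene',(0,sg*.043,.125),fa(238,147))],p0))
p,_=fit(o,p0)
print('pad',W(p,(.07,0,.152)),'st', W(p,(.135,0,.125)),'board',W(p,(.17,0,.085)))
pickle.dump(p,open('tube.pkl','wb'))
E
python3 fit.py
```

```text
tray corners [[0.638, 0.204], [0.753, 0.203], [0.742, -0.069], [0.629, -0.067]]
side [[0.733, -0.063], [0.617, -0.058], [0.627, 0.216], [0.742, 0.211]]
tray (array([0.68320118, 0.07342187, 1.54690875]), [[0.2, -4.1], [0.7, -3.3], [-0.2, -0.8], [-1.5, -2.7], [0.3, -0.4], [-2.1, -0.5], [-1.7, -2.1], [0.1, -2.3]])
tube0 [np.float64(0.4802594448630185), np.float64(-0.1221532755205981), np.float64(1.7222008272566494)] 0.20554780581237045
tube (array([ 0.4821268 , -0.12026695,  1.72082406]), [[-1.5, 1.2], [0.7, 0.4], [-1.2, -1.0], [-0.3, -1.0], [-23.8, -16.8]])
tube (array([ 0.48152711, -0.1200208 ,  1.72227405]), [[-1.1, 1.3], [0.7, 0.2], [-1.3, -1.2], [0.0, -0.8], [-0.8, -0.1]])
pad [np.float64(0.4708953508233388), np.float64(-0.051409831390676355), 0.152] st [np.float64(0.4614279494490065), np.float64(0.012896998038376448), 0.125] board [np.float64(0.45633011793975065), np.float64(0.047523752346327955), 0.085]
```

```bash
cat >> h.py <<'E'
def rel(p,yaw,p0=None,q0=None):
    st=r.get_state(); p0=st['tool_pos'] if p0 is None else p0; A=R.from_quat(st['eef_rot'] if q0 is None else q0)
    B=R.from_matrix(np.array([[np.cos(yaw),np.sin(yaw),0],[np.sin(yaw),-np.cos(yaw),0],[0,0,-1]]))
    print('cm',(A.inv().apply(np.array(p)-p0)*100).round(2),'deg',np.degrees((A.inv()*B).as_rotvec()).round(2))
E
python3 -c "
from h import *
rel([.471,-.051,.21],1.722)"
```

```text
cm [ 42.99 -42.54   2.86] deg [-8.e-02 -6.e-02 -8.e+01]
```

>>> carry_out(
  rows=[
    [[43,-42.5,2.9],[0,0,-80],1],
    [[43,-42.5,2.9],[0,0,-80],1],
    [[43,-42.5,2.9],[0,0,-80],1],
    [[43,-42.5,2.9],[0,0,-80],1],
    [[43,-42.5,2.9],[0,0,-80],1],
    [[43,-42.5,2.9],[0,0,-80],1],
    [[43,-42.5,2.9],[0,0,-80],1],
    [[43,-42.5,2.9],[0,0,-80],1],
    [[43,-42.5,2.9],[0,0,-80],1],
    [[43,-42.5,2.9],[0,0,-80],1],
    [[43,-42.5,2.9],[0,0,-80],1],
    [[43,-42.5,2.9],[0,0,-80],1],
  ],
)

```text
clock: 1.3
tool_pos: [0.4695, -0.0549, 0.2097]
eef_rot: [0.652, 0.758, -0.0, -0.0]
contact_force: [1.0, 0.1, 0.7]
opening: 0.0
finger_force: 0.0
```

```bash
python3 - <<'E'
from h import *
import pickle
s=snap('wrist','w1.png'); pickle.dump(s,open('w.pkl','wb'))
p=pickle.load(open('tube.pkl','rb'))
W=lambda l:[p[0]+np.cos(p[2])*l[0]-np.sin(p[2])*l[1],p[1]+np.sin(p[2])*l[0]+np.cos(p[2])*l[1],l[2]]
st=r.get_state(); print(st['tool_pos'],st['q'],st['contact_force'])
for l in[(.07,0,.152),(.05,.018,.152),(.09,-.018,.152),(.105,0,.125),(0,0,.125),(.17,0,.085)]: print(l,proj(s,W(l)).round())
rel([.471,-.051,.21],1.722)
E
```

```text
[ 0.47466514 -0.04360268  0.21050923] [ 0.33215818  0.57889774 -0.51532862  2.02806517  0.45487873  0.63833252
 -0.31821422] [4.47678965 4.96978448 0.57645409]
(0.07, 0, 0.152) [319. 214.]
(0.05, 0.018, 0.152) [293. 242.]
(0.09, -0.018, 0.152) [348. 185.]
(0.105, 0, 0.125) [320. 155.]
(0, 0, 0.125) [319. 286.]
(0.17, 0, 0.085) [320.  63.]
cm [-0.67 -0.48  0.04] deg [ 0.49 -0.44  0.75]
```

View pics/w1.png

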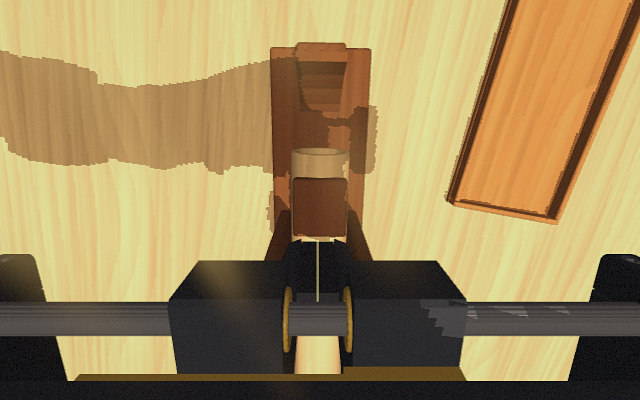

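The wrist view shows the pad from (293,178) to (347,237), within 5 mm of the prediction, and the fingers line up with it. Next I'll press.

>>> carry_out(
  rows=[
    [[0.2,0,1.5],[0,0,0],1],
    [[0.2,0,3],[0,0,0],1],
    [[0.2,0,4.5],[0,0,0],1],
    [[0.2,0,5.5],[0,0,0],1],
    [[0.2,0,6.2],[0,0,0],1],
    [[0.2,0,7],[0,0,0],1],
    [[0.2,0,7.7],[0,0,0],1],
    [[0.2,0,8.3],[0,0,0],1],
    [[0.2,0,8.8],[0,0,0],1],
    [[0.2,0,9.2],[0,0,0],1],
    [[0.2,0,9.4],[0,0,0],1],
    [[0.2,0,9.4],[0,0,0],1],
  ],
)

```text
clock: 2.55
tool_pos: [0.4692, -0.0525, 0.1177]
eef_rot: [0.651, 0.759, 0.001, 0.0]
contact_force: [-4.7, 4.5, 22.3]
opening: 0.005
finger_force: 11.0
```

>>> carry_out(
  rows=[
    [[0,0,0],[0,0,0],1],
    [[0,0,0],[0,0,0],1],
    [[0,0,0],[0,0,0],1],
    [[0,0,0],[0,0,0],1],
  ],
)

```text
clock: 2.95
tool_pos: [0.4691, -0.0525, 0.1178]
eef_rot: [0.651, 0.759, 0.002, 0.0]
contact_force: [-4.7, 5.5, 20.8]
opening: 0.006
finger_force: 10.6
```

```bash
python3 - <<'E'
from h import *
s=snap('side','s2.png'); i=cv2.imread('pics/s2.png')[90:260,320:440]; cv2.imwrite('pics/s2c.png',cv2.resize(i,None,fx=3.5,fy=3.5,interpolation=2))
st=r.get_state(); print(st['tool_pos'],st['contact_force'],st['finger_force'])
E
```

```text
[ 0.46915459 -0.05248407  0.11778754] [-4.38872429  5.43606727 20.68278062] 10.604350757785141
```

View pics/s2c.png

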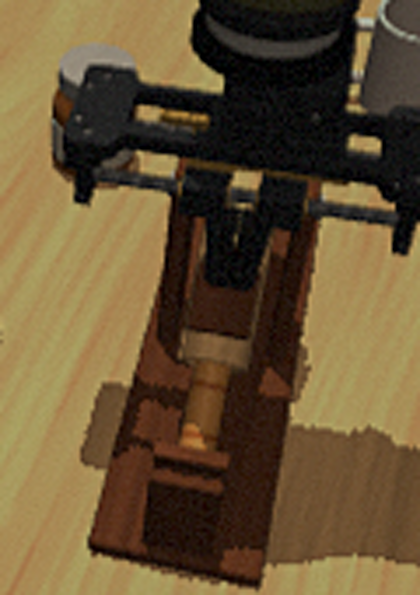

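The side crop shows the tube tipped and the breadstick out, resting against the catch board, with its end at about (195,440) in the crop. I'll hold briefly, then lift smoothly.

>>> carry_out(
  rows=[
    [[0,0,0],[0,0,0],1],
    [[0,0,0],[0,0,0],1],
    [[0,0,0],[0,0,0],1],
    [[0,0,-0.7],[0,0,0],1],
    [[0,0,-1.5],[0,0,0],1],
    [[0,0,-2.3],[0,0,0],1],
    [[0,0,-3.2],[0,0,0],1],
    [[0,0,-4.2],[0,0,0],1],
    [[0,0,-5.5],[0,0,0],1],
    [[0,0,-8],[0,0,0],0.8],
    [[0,0,-10],[0,0,0],0.4],
    [[0,0,-10],[0,0,0],0],
  ],
)

```text
clock: 4.2
tool_pos: [0.4701, -0.0547, 0.2183]
eef_rot: [0.652, 0.758, 0.001, 0.002]
contact_force: [0.4, 0.2, -0.3]
opening: 0.256
finger_force: 0.0
```

>>> carry_out(
  rows=[
    [[2,0,0],[0,0,0],0],
    [[2,0,0],[0,0,0],0],
    [[2,0,0],[0,0,0],0],
    [[2,0,0],[0,0,0],0],
    [[2,0,0],[0,0,0],0],
    [[2,0,0],[0,0,0],0],
  ],
)

```text
clock: 4.8
tool_pos: [0.4657, -0.0353, 0.2157]
eef_rot: [0.652, 0.758, -0.0, -0.0]
contact_force: [0.7, 0.8, -0.6]
opening: 0.799
finger_force: 0.0
```

```bash
python3 - <<'E'
from h import *
import pickle
s=snap('wrist','w2.png'); pickle.dump(s,open('w.pkl','wb'))
p=pickle.load(open('tube.pkl','rb'))
W=lambda l:[p[0]+np.cos(p[2])*l[0]-np.sin(p[2])*l[1],p[1]+np.sin(p[2])*l[0]+np.cos(p[2])*l[1],l[2]]
st=r.get_state(); print(st['tool_pos'],st['contact_force'])
for l in[(.07,0,.152),(.05,.018,.152),(.09,-.018,.152),(.105,0,.125),(.165,0,.12),(.17,0,.085)]: print(l,proj(s,W(l)).round())
s=snap('side','s3.png'); a=s['image'][90:260,320:440]; w=cv2.cvtColor(pickle.load(open('w.pkl','rb'))['image'],cv2.COLOR_RGB2BGR)
c=cv2.resize(cv2.cvtColor(a,cv2.COLOR_RGB2BGR),(282,400)); cv2.imwrite('pics/c3.png',np.hstack([w[:,140:640],c]))
E
```

```text
[ 0.46569502 -0.03524884  0.21580974] [-1.48152068 -0.04300405  0.50334519]
(0.07, 0, 0.152) [321. 238.]
(0.05, 0.018, 0.152) [295. 264.]
(0.09, -0.018, 0.152) [347. 211.]
(0.105, 0, 0.125) [320. 180.]
(0.165, 0, 0.12) [321.  96.]
(0.17, 0, 0.085) [321.  90.]
```

View pics/c3.png

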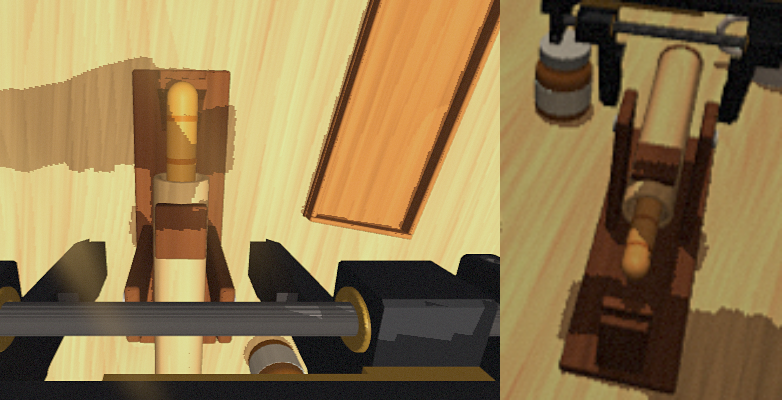

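The breadstick is exposed, with its tip at wrist pixel (322,82) and the mouth at about (320,177). The tube is level, and the tray's near corners are at (445,214) and (552,236).

```bash
python3 - <<'E'
from h import *
import pickle
s=pickle.load(open('w.pkl','rb')); A=lambda u,v,z:atz(s,u,v,z).round(4)
print('tip',A(322,82,.12),'mouth top',A(320,175,.146),'padc',A(321,231,.152),'tray',A(445,214,.022),A(552,238,.022),'edge top',A(517,0,.022),A(636,25,.022))
rel(A(322,90,.12),1.722)
E
```

```text
tip [0.4563 0.0517 0.12  ] mouth top [ 0.464  -0.0084  0.146 ] padc [ 0.4704 -0.0459  0.152 ] tray [ 0.6115 -0.0567  0.022 ] [ 0.7379 -0.0664  0.022 ] edge top [0.6231 0.1551 0.022 ] [0.7401 0.1519 0.022 ]
cm [8.2  0.37 9.59] deg [-0.01  0.01 -0.02]
```

>>> carry_out(
  rows=[
    [[3,0.3,0],[0,0,0],0],
    [[6.6,0.3,0],[0,0,0],0],
    [[6.6,0.3,0],[0,0,0],0],
    [[6.6,0.3,3],[0,0,0],0],
    [[6.6,0.3,6],[0,0,0],0],
    [[6.6,0.3,8],[0,0,0],0],
    [[6.6,0.3,9.5],[0,0,0],0],
    [[6.6,0.3,10.5],[0,0,0],0],
    [[6.6,0.3,10.5],[0,0,0],0],
    [[6.6,0.3,10.5],[0,0,0],0],
  ],
)

```text
clock: 5.9
tool_pos: [0.459, 0.0307, 0.1112]
eef_rot: [0.652, 0.758, 0.0, 0.0]
contact_force: [0.3, -0.6, 0.2]
opening: 1.0
finger_force: 0.0
```

>>> carry_out(
  rows=[
    [[0,0,0],[0,0,0],0.5],
    [[0,0,0],[0,0,0],0.6],
    [[0,0,0],[0,0,0],0.7],
    [[0,0,0],[0,0,0],0.8],
    [[0,0,0],[0,0,0],0.9],
    [[0,0,0],[0,0,0],1],
    [[0,0,0],[0,0,0],1],
    [[0,0,0],[0,0,0],1],
    [[0,0,0],[0,0,0],1],
    [[0,0,0],[0,0,0],1],
  ],
  newtons=20,
)

```text
clock: 6.9
tool_pos: [0.4587, 0.0309, 0.1109]
eef_rot: [0.652, 0.759, -0.0, 0.0]
contact_force: [-0.2, 0.8, 1.0]
opening: 0.245
finger_force: 20.0
```

>>> carry_out(
  rows=[
    [[1,0,0],[0,0,0],1],
    [[2,0,0],[0,0,0],1],
    [[3.2,0,-0.1],[0,0,0],1],
    [[4.4,0,-0.1],[0,0,0],1],
    [[5.6,0,-0.1],[0,0,0],1],
    [[6.8,0,-0.1],[0,0,0],1],
    [[8,0,-0.1],[0,0,0],1],
    [[9.2,0,-0.1],[0,0,0],1],
    [[10.4,0,-0.1],[0,0,0],1],
    [[11.6,0,-0.1],[0,0,0],1],
    [[13,0,-0.1],[0,0,0],1],
    [[13,0,-0.1],[0,0,0],1],
  ],
)

```text
clock: 8.1
tool_pos: [0.439, 0.1623, 0.1121]
eef_rot: [0.65, 0.76, 0.001, -0.0]
contact_force: [-0.4, 0.7, 0.2]
opening: 0.243
finger_force: 20.0
```

```bash
python3 - <<'E'
from h import *
s=snap('side','s4.png'); w=snap('wrist','w4.png'); a=cv2.imread('pics/s4.png')[60:340,180:480]; b=cv2.imread('pics/w4.png')
cv2.imwrite('pics/c4.png',np.hstack([cv2.resize(a,(428,400)),cv2.resize(b[:,140:500],(360,400))]))
print(r.get_state()['tool_pos'],r.get_state()['finger_force'])
rel([.685,.131,.108],1.5469)
E
```

```text
[0.43905436 0.15943296 0.11193818] 19.977090060710907
cm [-6.53 23.88  0.39] deg [-1.000e-02  3.000e-02  1.007e+01]
```

View pics/c4.png

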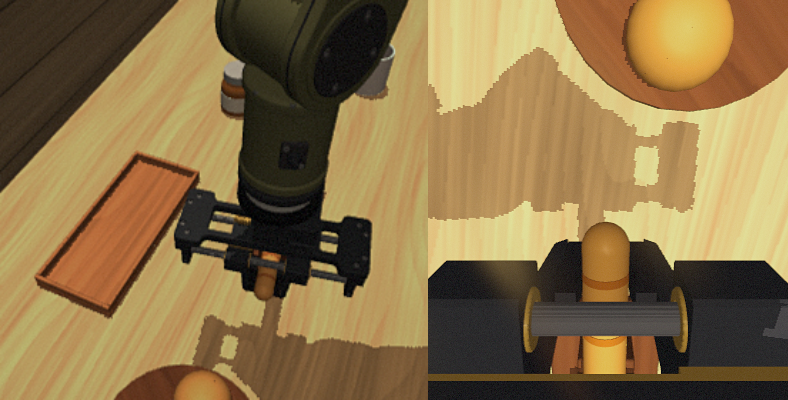

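The grip holds and the stick is clear of the mouth. The side view shows a free path to the tray.

>>> carry_out(
  rows=[
    [[0,0,-3],[0,0,0],1],
    [[0,4,-3],[0,0,1.5],1],
    [[-0.5,8,-3],[0,0,3],1],
    [[-1.5,12,-3],[0,0,5],1],
    [[-3,16,-3],[0,0,7],1],
    [[-4.5,20,-3],[0,0,9],1],
    [[-5.5,23.7,-3],[0,0,10],1],
    [[-5.5,23.7,-3],[0,0,10],1],
    [[-5.5,23.7,0],[0,0,10],1],
    [[-5.5,23.7,3],[0,0,10],1],
    [[-5.5,23.7,5],[0,0,10],1],
    [[-5.5,23.7,5],[0,0,10],1],
  ],
)

```text
clock: 9.4
tool_pos: [0.6782, 0.1389, 0.0583]
eef_rot: [0.715, 0.699, -0.004, -0.002]
contact_force: [0.3, -0.0, -0.1]
opening: 0.239
finger_force: 20.0
```

```bash
python3 - <<'E'
from h import *
s=snap('scene','s5.png'); v=snap('side','v5.png'); a=cv2.imread('pics/s5.png')[170:310,260:430]; b=cv2.imread('pics/v5.png')[120:300,180:340]
cv2.imwrite('pics/c5.png',np.hstack([cv2.resize(a,(425,400)),cv2.resize(b,(356,400))]))
st=r.get_state(); print(st['tool_pos'],st['finger_force'],st['contact_force'])
rel([.682,.141,.009],1.5469)
E
```

```text
[0.6812214  0.14027566 0.06210022] 19.977570176124573 [0.12750567 0.32524238 0.03475919]
cm [0.08 0.08 5.31] deg [-0.05  0.03  0.02]
```

View pics/c5.png

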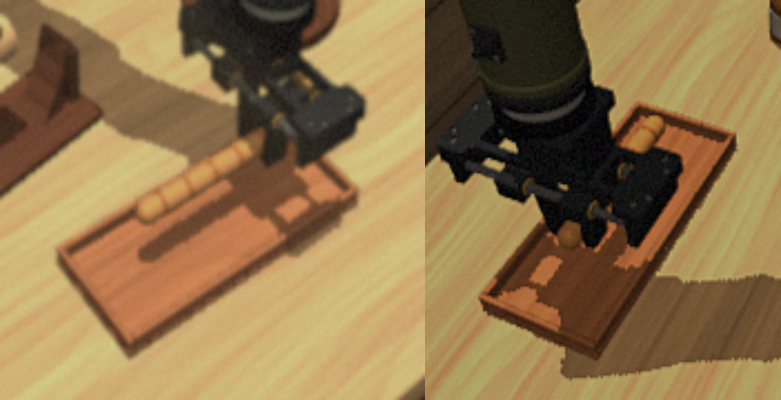

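The stick hangs level over the tray and is well placed, so I'll lower it.

>>> carry_out(
  rows=[
    [[0,0,1.5],[0,0,0],1],
    [[0,0,3],[0,0,0],1],
    [[0,0,4],[0,0,0],1],
    [[0,0,4.5],[0,0,0],1],
    [[0,0,4.8],[0,0,0],1],
    [[0,0,5],[0,0,0],1],
    [[0,0,5.2],[0,0,0],1],
    [[0,0,5.2],[0,0,0],1],
    [[0,0,5.2],[0,0,0],1],
  ],
)

```text
clock: 10.4
tool_pos: [0.682, 0.1408, 0.0103]
eef_rot: [0.715, 0.699, 0.0, 0.0]
contact_force: [-0.7, 0.2, -0.4]
opening: 0.242
finger_force: 20.0
```

>>> carry_out(
  rows=[
    [[0,0,0.1],[0,0,0],1],
    [[0,0,0.2],[0,0,0],1],
    [[0,0,0.2],[0,0,0],1],
    [[0,0,0.2],[0,0,0],1],
  ],
)

```text
clock: 10.8
tool_pos: [0.6817, 0.1407, 0.0079]
eef_rot: [0.715, 0.699, -0.0, 0.0]
contact_force: [0.0, 1.1, 0.0]
opening: 0.24
finger_force: 20.0
```

Next I'll release with a limited opening and lift away.

>>> carry_out(
  rows=[
    [[0,0,0],[0,0,0],0.72],
    [[0,0,0],[0,0,0],0.68],
    [[0,0,0],[0,0,0],0.64],
    [[0,0,0],[0,0,0],0.6],
    [[0,0,0],[0,0,0],0.55],
    [[0,0,-1],[0,0,0],0.55],
    [[0,0,-3],[0,0,0],0.55],
    [[0,0,-6],[0,0,0],0.55],
    [[0,0,-10],[0,0,0],0.55],
    [[0,0,-14],[0,0,0],0.55],
    [[0,0,-14],[0,0,0],0.55],
    [[0,0,-14],[0,0,0],0.55],
  ],
)

```text
clock: 12.0
tool_pos: [0.6828, 0.141, 0.1509]
eef_rot: [0.715, 0.699, 0.002, 0.001]
contact_force: [0.8, -0.1, -0.9]
opening: 0.451
finger_force: 0.0
```

>>> carry_out(
  rows=[
    [[-5,0,-8],[0,0,0],0.55],
    [[-5,0,-8],[0,0,0],0.55],
    [[-5,0,-8],[0,0,0],0.55],
    [[-5,0,-8],[0,0,0],0.55],
    [[-5,0,-8],[0,0,0],0.55],
    [[-5,0,-8],[0,0,0],0.55],
  ],
)

```text
clock: 12.6
tool_pos: [0.6792, 0.0919, 0.226]
eef_rot: [0.715, 0.7, -0.001, -0.001]
contact_force: [1.0, 0.3, 0.8]
opening: 0.446
finger_force: 0.0
```

```bash
python3 - <<'E'
from h import *
s=snap('scene','s6.png'); v=snap('side','v6.png'); a=cv2.imread('pics/s6.png')[170:310,260:430]; b=cv2.imread('pics/v6.png')[120:300,180:340]
cv2.imwrite('pics/c6.png',np.hstack([cv2.resize(a,(425,400)),cv2.resize(b,(356,400))]))
st=r.get_state(); print(st['tool_pos'],st['finger_force'],st['contact_force'])
E
```

```text
[0.6797328  0.09164541 0.22651355] 0.0 [ 0.15214345 -0.49669897  1.15983896]
```

View pics/c6.png

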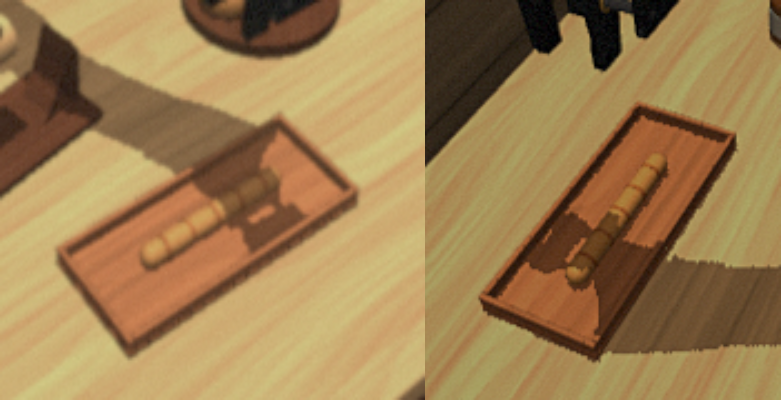

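Both views show the breadstick lying flat and centred in the tray, with the gripper clear of it.

```bash
python3 -c "
from plant import r
print(r.finish_job())"
```

```text
the job is handed in; nothing more can be done
None
```

The breadstick is lying flat near the centre of the long rimmed tray and the job was handed in just after 12.6 s on the robot clock; the hand-in returned no verdict.

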